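Bring the ringed test plate from the warmer under the reading magnifier

ROBOT

A 6-joint arm with a two-finger parallel gripper is mounted at the origin on the work surface. World frame = base frame: x ahead of the robot, y to its left, z up, the work surface at z = 0. Lengths are in mm, angles in rad, forces in N, time in s.
With the tool pointing down it reaches from about 300 to 850 mm from the base axis. Payload 5.4 kg.
Tool frame: the origin (TCP) lies at the very end of the fingers, on their centre line; the grasp point (between the pads) lies 19 mm behind it; z points along the fingers, y is the direction in which the jaws open and shut (so a half turn about z gives the same grasp; the last joint's range is limited). The gripper opens to 85 mm and grips with 20 to 120 N. Pads are 22 mm wide; open, the fingers measure 114 mm over their backs; the gripper's body (76 mm by 85 mm) begins 54 mm behind the grasp point. The pads swing forward as they close: fully open they stand 13 mm farther back than shut.
Start: joints at [-1.539, 0.158, 1.597, -0, 1.386, -0.21], TCP at [137.661, -558.261, 231.299] pointing down, gripper open.
Joint ranges: [-2.91, 2.91], [-0.94, 2.29], [0.18, 2.7], [-1.29, 4.43], [0.17, 2.64], [-3, 3]. Speed limits (rad/s): [2.57, 2.57, 3.14, 3.14, 3.14, 3.14].

INTERFACE

Orientations are given as a unit quaternion [x, y, z, w].
In Python, from cell import env, cams, models gives the robot as it stands. The module is installed in compiled form; this text tells all that it offers.
- The arm moves only by the tool move_arm, never from a script. Its argument "increments" is a list of rows, each an object with "translation": the shift along the tool's x, y, z in cm, a list of three; "roll": the turn about the tool's z in degrees; "gripper": the opening, from 0 (shut) to 1 (fully open). In form: [{"translation": [x, y, z], "roll": roll, "gripper": gripper}, ...]. A call has 1 to 12 rows; each row is the pose to reach, as a shift and turn from the pose commanded when the call began, along the tool's axes at that moment; what a row does not reach only later rows make up. A row lasts 1/10 s, in which the tool goes at most 50 mm and 8.59 degrees, less where a joint would pass 70% of its speed; a pose out of reach is approached as far as the arm can. A call with a gripper value outside its range is refused whole. The fingers move at their own pace and stop on an object; "grip_force" is the grip in N (left out, the last holds). Time passes only in rows, so rows that repeat a pose let the fingers close. It gives the time, the measured TCP pose, the force and the opening at its end, in the units of the state.
- env.observe(): the state, without advancing time (a new reading comes with each control period).
- cams.get_image(name): name is "scene" or "top"; returns a dict with "img" (420x560x3 uint8, red, green, blue), "fx", "fy", "cx", "cy" (pixels), "pose" (4x4, takes a point from camera to world coordinates). Camera axes: x right, y up, looking along -z (the intrinsics and any distortion apply to the point x, -y, -z); pixel columns grow to the right and rows downward; lengths in mm; the calibration is good to about 2 mm. A picture is of the moment at which its call begins. There is no depth.
- env.job_done(): hands the job in, once; it reports no verdict.
Trained networks look in the newest picture that a camera, given by its name, has taken for a name from the list of things; names that differ only in an ending like _2 or _b are one class to them, and where a whole thing is asked for, a point or a joint stands for the part that bears it (a point fixed in the world has none). Each returns a list of dicts, best first, with "conf" (0 to 1); they miss things now and then, are a little off and sometimes report something else, mostly with a low value. They report only what shows in the picture. A call takes as long as a camera call. They do not tell look-alikes from the thing itself.
- models.masks_of(camera, name): "pixels" (420x560 bool, what is visible of it).
- models.spot_point(camera, name): "location" ([x, y, z] in mm, in world coordinates, good to about 4 mm: a listed point, or the origin of a listed thing).
The state is a dict: "t": time; "joint_positions": joint angles; "qd": joint speeds; "joint_efforts": joint torques, N m; "tcp_pos": TCP position; "orientation": TCP orientation; "ft_force": force on the tool from outside, world axes, zero at the start; "ft_torque": the same for the moment, N m; "grip_width": finger opening in mm.
Only numpy, scipy, OpenCV 4.12 (cv2) and the standard library are available. Lean on these libraries where they do the work, as an engineer would, in place of code of your own. Each camera call takes 0.05 s, during which the arm holds its last target.

TASK

The ringed white glass test plate lying on the plate warmer is too thin to pick up where it lies: slide it, say with a light fingertip, over the warmer's front edge (the one facing the robot) until its end sticks out by about a third of its length, so that it can be picked up there, and lay it gently, flat and lengthwise, on the middle of the two bars of the reading stand and let go. Then swing the stiff magnifier arm round until the lens is centred over the plate, and leave it there. Do not press hard on the glass, drop it or let it fall, and leave the two small slides on the warmer and the slide box beside the stand where they are.

Things in the scene. Friction and masses are not known exactly. Their poses are not given: they have to be found in the camera images.
- plate_center (a point): centre (half-way up) of the test plate: white opal glass, 100 x 50 x 2.5 mm, about 31 g, eight thin grey rings on top; x along its 100 mm length, y across its 50 mm width, z up. It lies loose on the warmer's top, its length within about 15 degrees of square to the front edge, its -x end nearer that edge. It slides easily (friction about 0.3 on the warmer; it varies)
- plate_end (a point): middle of the plate's -x end (50 mm from plate_center along the plate's -x, half-way up): the end to push out over the front edge
- warmer: plate warmer, a fixed low box on levelling feet, 200 mm deep (x), 300 mm wide (y); flat dark metal top 65 to 73 mm above the bench (65 mm above this origin). Origin below the middle of its FRONT edge (facing the robot), x away from the robot: the top covers x 0 to 200, y -150 to 150 mm. Small controls on the front near y = +-85 mm, 20 mm below the top. Warmer left, stand right, or the reverse
- stand: reading stand, fixed: base plate 12 mm thick, 140 mm wide, x -100 to 240 mm; two steel bars (8 mm thick, 170 mm long, along the stand's x, centred at y = -14 and +14 mm, tops 55 mm above the bench) on an upright at each end (x = -80 and 80 mm, 40 mm wide); tray below, rim at 22 mm. Pillar at x = 200 mm, 245 mm tall. Origin on the bench under the middle of the bars, x away from the robot
- bars_middle (a point): the middle of the two bars, level with their tops (55 mm above the bench): the plate's centre belongs above this point, its length along the bars
- magnifier (a joint): angle (rad) of the magnifier arm about the pillar's upright axis (x = 200 mm, y = 0 of the stand): 0 = lens straight over the middle of the bars, positive = swung away towards the stand's +y side (left as the robot sees it); starts at about 0.75 to 1.05, range -0.3 to 1.4. Stiff (about 0.4 N m of friction): it stays where it is left
- lens_center (a point): centre of the magnifier's lens, 200 mm from the pillar axis, 225 mm above the bench; the round white head is 114 mm across and reaches from 214 to 238 mm height
- magnifier_knob (a point): upright black knob on the arm, 20 mm thick, from 237 to 281 mm above the bench, 118 mm from the pillar axis on the line to the lens; this point is on its axis 261 mm above the bench. The arm is swung by it (the knob itself does not turn) or by pushing the head's rim
- slide_a_center (a point): centre of an ordinary glass slide, 76 x 26 x 2 mm, 12 g, white frosted end, lying loose on the warmer on the +y side of the plate: leave it alone
- slide_b_center (a point): the like slide on the -y side of the plate: leave it alone
- slide_box: closed grey slide box, 87 x 48 x 35 mm, loose on the bench close beside the stand's base on its -y side, origin at its underside: leave it alone
Not all that is in view belongs to the job. What is meant by the part that bears plate_center is not pink or purple, and is the larger of those in its own colour.

How it is judged (in metres and radians):
On the way, in this order (a step that is already met when the one before it is completed fails the run):
1. the plate lies on the warmer, untilted, with its end more than 20 mm out over the front edge (x of plate_end in the frame of warmer below -0.02 m and x of plate_center in the frame of warmer above 0 m and contact force between plate and warmer above 0.02 N and angle between plate_center's own z axis and vertical below 0.08 rad), for 0.1 s.
2. the plate lies flat along the middle of the two bars, let go and at rest (x of plate_center in the frame of stand between -0.03 and 0.03 m and y of plate_center in the frame of stand between -0.012 and 0.012 m and z of plate_center in the frame of stand between 0.053 and 0.061 m and angle between plate_center's own z axis and vertical below 0.06 rad and angle between the x axis of plate_center and the x axis of stand, either way round below 0.2 rad and contact force between the fingers and plate below 0.05 N and linear speed of plate below 0.02 m/s), for 0.2 s.
3. the lens is centred over the plate and at rest (horizontal distance between lens_center and plate_center below 0.03 m and velocity of joint magnifier between -0.05 and 0.05 rad/s), for 0.3 s.
At the end, for the whole second after the job is handed in: The plate rests flat (within 3.4 degrees of level, at the bars' height) along the two bars, within 30 mm lengthwise and 12 mm sideways of their middle and within 11 degrees of their direction; the lens is at rest with its centre within 30 mm of the plate's centre seen from above (all of step 3 and x of plate_center in the frame of stand between -0.03 and 0.03 m and y of plate_center in the frame of stand between -0.012 and 0.012 m and z of plate_center in the frame of stand between 0.053 and 0.061 m and angle between plate_center's own z axis and vertical below 0.06 rad and angle between the x axis of plate_center and the x axis of stand, either way round below 0.2 rad and linear speed of plate below 0.02 m/s); the robot touches nothing.
It fails at once if the glass is pressed onto the warmer with more than 40 N (contact force between plate and warmer above 40 N).
It fails at once if the plate falls off to the bench (height (world z) of plate_center below 0.045 m).
It fails at once if the plate is dropped: it falls freely for more than about 1 cm (contact force between plate and anything else below 0.02 N and linear speed of plate above 0.45 m/s).
It fails at once if one of the two small slides is moved by more than 25 mm (distance of any of slide_a_center, slide_b_center from where it was at the start of the episode above 0.025 m).
It fails at once if the slide box is pushed by more than 30 mm (distance of slide_box from where it was at the start of the episode above 0.03 m).
It also fails if it takes over 67 s, if anything falls off the work surface, if the arm or the gripper's body presses on something with over 40 N, if the wrist force passes 120 N, or if a joint passes its speed limit or range.

## Working session

There is one attempt and no reset: what is moved stays moved. The work goes in short steps, Python scripts to look and compute and a tool call to move; the robot and the scene stay as the last step left them, time stands still between calls to the robot, and variables do not carry over. Pictures are saved under pics/ and viewed, and the job is handed in when it is done.

Besides the shell and the picture viewer there is one more tool, called after "Emit:" as name([rows], argument=value, ...), one row to a line, values as JSON. move_arm: Moves the arm, as the interface text tells. Its arguments: {"type":"object","properties":{"increments":{"type":"array"},"grip_force":{"type":"number"}},"required":["increments"]}

```bash
mkdir -p pics; ls
python3 - <<'E'
from cell import env,cams,models
import cv2,numpy as np
print(env.observe())
for c in ["scene","top"]:
    r=cams.get_image(c); cv2.imwrite(f"pics/{c}0.png",r["img"][:,:,::-1]); print(c,r["fx"],r["fy"],r["cx"],r["cy"],np.round(r["pose"],3).tolist(), [k for k in r])
    for n in ["plate_center","plate_end","warmer","stand","bars_middle","lens_center","magnifier_knob","slide_a_center","slide_b_center","slide_box"]:
        print(c,n,[(round(d["conf"],2),np.round(d["location"],1).tolist()) for d in models.spot_point(c,n)][:4])
E
```

```text
pics
{'t': 0.0, 'joint_positions': array([-1.53908367e+00,  1.59067404e-01,  1.59825325e+00, -1.12991004e-05,
        1.38622561e+00, -2.10109629e-01]), 'qd': array([-1.65025584e-03, -1.87291958e-05, -5.65705503e-04, -2.08377446e-03,
       -2.59625221e-05, -2.52658474e-04]), 'joint_efforts': array([ 8.56055885e-04, -3.96001375e+01, -3.31431162e+01, -9.82952224e-05,
        8.37004365e-03, -5.19858077e-06]), 'tcp_pos': array([ 137.6472599 , -557.64503088,  230.29608053]), 'orientation': array([ 9.92698549e-01,  1.20617726e-01,  8.14835469e-05, -9.73416481e-04]), 'ft_force': array([0.06105816, 0.04292075, 0.12276068]), 'ft_torque': array([ 0.00188847, -0.05549712,  0.02014599]), 'grip_width': 85.66151832863409}
scene 402.1654424568528 402.1654424568528 276.3717910573304 207.24239602613264 [[-0.556, -0.553, 0.621, 1153.638], [0.831, -0.385, 0.401, 415.44], [0.017, 0.738, 0.674, 877.715], [0.0, 0.0, 0.0, 1.0]] ['img', 'fx', 'fy', 'cx', 'cy', 'pose']
scene plate_center [(0.86, [548.3, -188.1, 65.3]), (0.66, [358.3, -224.0, 0.9]), (0.54, [496.4, -185.8, 66.3]), (0.53, [327.1, -104.7, 3.1]
[... 746 characters left out ...]
67, 0.986, 1337.457], [0.0, 0.0, 0.0, 1.0]] ['img', 'fx', 'fy', 'cx', 'cy', 'pose']
top plate_center [(0.97, [322.4, -102.9, -3.3]), (0.7, [548.2, -191.3, 70.0]), (0.55, [306.9, -358.3, 2.1])]
top plate_end [(0.94, [499.1, -186.2, 70.8]), (0.68, [316.3, -387.9, 0.5]), (0.56, [370.8, -85.6, 3.4]), (0.33, [441.2, 198.0, 55.3])]
top warmer [(0.93, [457.4, -194.9, 2.7])]
top stand [(0.59, [436.8, 203.3, -0.9])]
top bars_middle [(0.93, [443.7, 198.3, 54.9])]
top lens_center [(0.57, [516.3, 358.8, 223.3])]
top magnifier_knob [(0.96, [565.9, 296.1, 257.0])]
top slide_a_center [(0.53, [590.6, -87.7, 66.6])]
top slide_b_center [(0.82, [590.9, -323.1, 69.8])]
top slide_box [(0.62, [564.0, 91.5, 0.3])]
```

View pics/scene0.png

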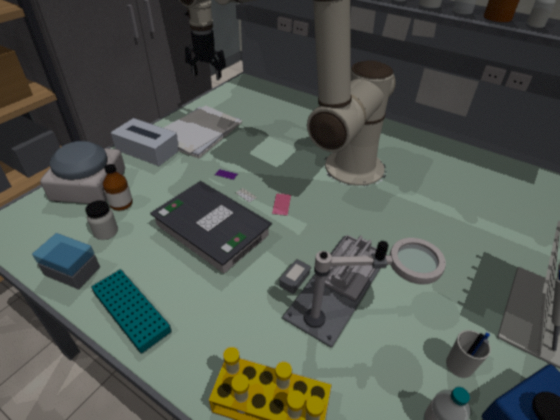

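View pics/top0.png

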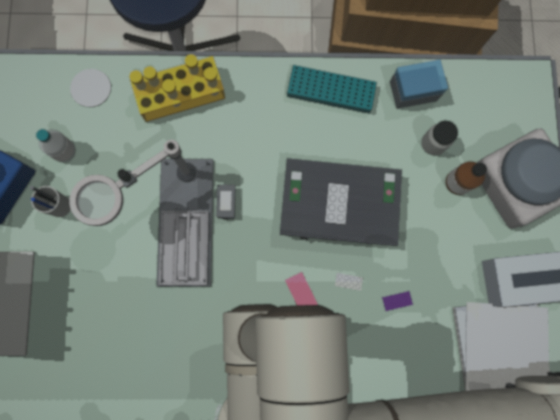

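The candidates in the top picture are: white ringed plate on the warmer (337,203), white small ringed piece on the bench (348,281), pink plate (301,290), and purple plate (398,301). The one on the warmer fits: it is white, the larger of the two white ones, and lies on the warmer. I'll confirm it enlarged and measure.

```bash
cat > h.py <<'E'
import numpy as np,cv2
from cell import env,cams,models
def proj(r,P):
    T=np.linalg.inv(r["pose"]); p=T[:3,:3]@np.asarray(P,float)+T[:3,3]
    return np.array([r["cx"]+r["fx"]*p[0]/-p[2], r["cy"]+r["fy"]*-p[1]/-p[2]])
def back(r,uv,z):
    d=np.array([(uv[0]-r["cx"])/r["fx"],-(uv[1]-r["cy"])/r["fy"],-1]); R=r["pose"][:3,:3];o=r["pose"][:3,3]
    w=R@d; return o+w*(z-o[2])/w[2]
def crop(r,x0,y0,x1,y1,k,name):
    im=r["img"][y0:y1,x0:x1,::-1]; cv2.imwrite(name,cv2.resize(im,None,fx=k,fy=k,interpolation=cv2.INTER_CUBIC))
def rect(r,mask,z):
    c,_=cv2.findContours(mask.astype(np.uint8),cv2.RETR_EXTERNAL,cv2.CHAIN_APPROX_NONE)
    c=max(c,key=cv2.contourArea)[:,0,:]
    w=np.array([back(r,p,z)[:2] for p in c],np.float32); return cv2.minAreaRect(w)
E
python3 - <<'E'
from h import *
t=cams.get_image("top"); s=cams.get_image("scene")
crop(t,270,150,410,310,4,"pics/topc1.png"); crop(s,140,160,310,280,4,"pics/scenec1.png"); crop(t,80,130,240,300,4,"pics/topst1.png")
for c,r in (("top",t),("scene",s)):
    for n,z in (("plate_center",72),("warmer",70),("slide_a_center",71)):
        for m in models.masks_of(c,n)[:3]:
            ys,xs=np.nonzero(m["pixels"]); print(c,n,round(m["conf"],2),len(xs),xs.mean(),ys.mean(),rect(r,m["pixels"],z))
E
```

```text
top plate_center 0.97 384 397.734375 300.046875 ((307.4776306152344, -333.505859375), (34.2782096862793, 69.58821868896484), 10.363435745239258)
top plate_center 0.73 618 300.77831715210357 289.0323624595469 ((330.309326171875, -95.93948364257812), (85.47323608398438, 48.469970703125), 24.062705993652344)
top plate_center 0.65 767 337.05475880052154 202.7588005215124 ((549.9447021484375, -188.72085571289062), (49.94987487792969, 100.797607421875), 83.12071990966797)
top slide_a_center 0.69 264 295.5189393939394 184.68939393939394 ((595.2630004882812, -83.78973388671875), (24.485347747802734, 74.17913055419922), 83.74127197265625)
scene plate_center 0.86 406 214.38669950738915 217.76354679802955 ((549.9317016601562, -185.16558837890625), (52.072113037109375, 97.5046157836914), 82.26158905029297)
scene plate_center 0.58 325 281.3876923076923 204.43076923076924 ((391.2874755859375, -59.040191650390625), (94.05157470703125, 47.09648132324219), 24.830942153930664)
scene plate_center 0.57 101 245.64356435643563 195.1089108910891 ((419.7801208496094, -171.9105987548828), (56.9044189453125, 
[... 163 characters left out ...]
, 221.03750610351562), 84.25404357910156)
scene warmer 0.65 441 213.6326530612245 218.00907029478458 ((549.5779418945312, -187.83262634277344), (55.18523025512695, 105.02764129638672), 84.48603820800781)
scene warmer 0.4 179 170.77653631284917 207.35195530726256 ((588.90087890625, -320.9801940917969), (30.017118453979492, 78.31552124023438), 86.3472900390625)
scene slide_a_center 0.79 180 233.13333333333333 242.3388888888889 ((594.5430297851562, -81.90470123291016), (72.36927032470703, 24.81118392944336), 0.30606573820114136)
scene slide_a_center 0.66 8100 356.73123456790125 281.0520987654321 ((495.7829895019531, 246.3924560546875), (238.4022979736328, 471.69500732421875), 66.60631561279297)
```

View pics/topc1.png

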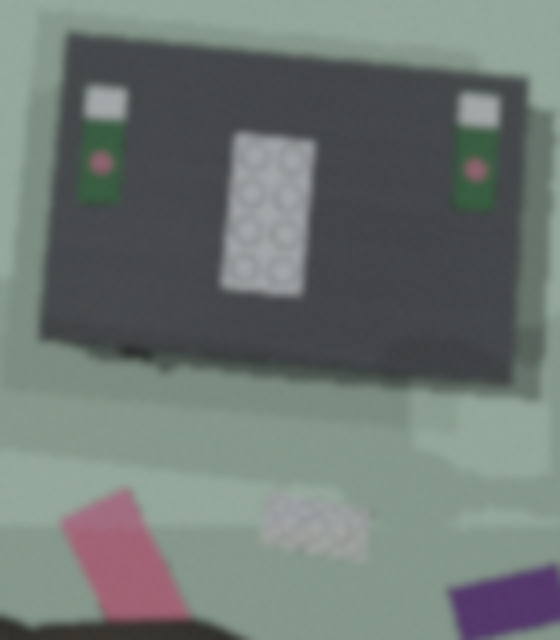

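View pics/scenec1.png

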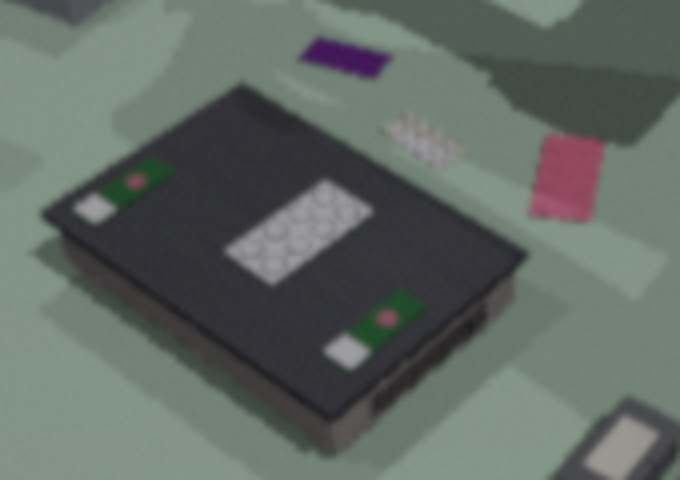

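View pics/topst1.png

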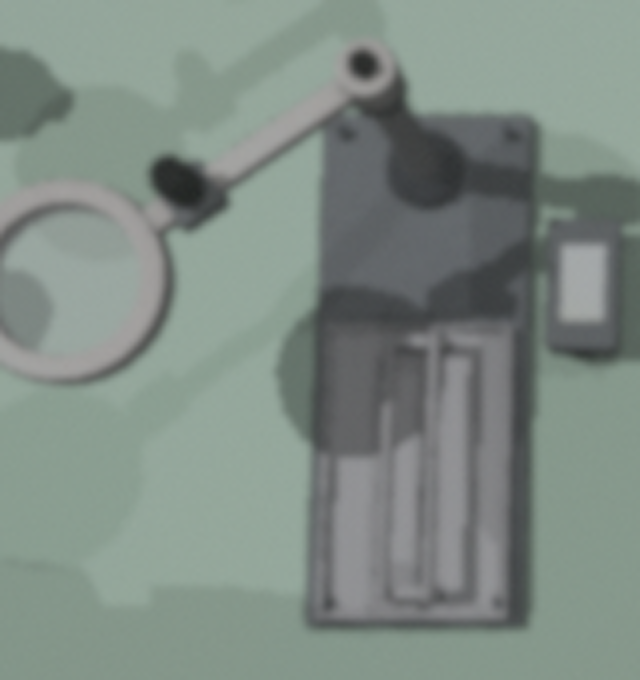

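The crops show the plate with eight rings at about (337,203) in the top picture, the warmer's front edge from about (280,235) to (397,246), and slides A (left) and B (right). I'll compute the poses by triangulation.

Run:
```python
from h import *
t=cams.get_image("top"); s=cams.get_image("scene")
def tri(a,b):
    A=[];B=[]
    for r,uv in ((t,a),(s,b)):
        o=r["pose"][:3,3]; d=back(r,uv,0)-o; d/=np.linalg.norm(d); M=np.eye(3)-np.outer(d,d); A.append(M);B.append(M@o)
    return np.linalg.lstsq(np.vstack(A),np.hstack(B),rcond=None)[0]
off=-0.375
C={}
for n,a,b in (("FL",(40,338),(527,255)),("FR",(510,383),(240,83)),("BL",(67,33),(332,420)),("BR",(527,78),(42,213))):
    a=(a[0]/4+270+off,a[1]/4+150+off); b=(b[0]/4+140+off,b[1]/4+160+off)
    C[n]=tri(a,b); print(n,C[n].round(1), back(t,a,70).round(1), back(s,b,70).round(1))
for n,a in (("fl",(310,622)),("fr",(525,628)),("bl",(325,118)),("br",(535,118))):
    print(n,back(t,(a[0]/4+80+off,a[1]/4+130+off),12).round(1))
# plate corners in top / scene
for a in ((237,132),(316,140),(302,297),(220,290)): print("p",back(t,(a[0]/4+270+off,a[1]/4+150+off),73).round(1))
for a in ((326,178),(374,211),(273,287),(224,250)): print("p",back(s,(a[0]/4+140+off,a[1]/4+160+off),73).round(1))
for n in ["warmer","stand","bars_middle","plate_center","lens_center","magnifier_knob","slide_box"]:
  for c in ("top","scene"):
    print(n,c,[np.round(d["location"],1).tolist() for d in models.spot_point(c,n)][:3])
```

```text
FL [469.7 -43.1  63.1] [469.2 -43.7  70. ] [475.1 -38.4  70. ]
FR [ 442.5 -338.7   67.8] [ 442.1 -337.9   70. ] [ 444.6 -336.9   70. ]
BL [667.5 -60.7  63.9] [666.2 -61.   70. ] [670.9 -56.5  70. ]
BR [ 638.9 -356.5   67. ] [ 638.7 -356.5   70. ] [ 640.5 -352.8   70. ]
fl [344.1 267.5  12. ]
fr [340.6 130.5  12. ]
bl [676.5 270.8  12. ]
br [677.7 131.4  12. ]
p [ 601.2 -168.8   73. ]
p [ 596.3 -219.    73. ]
p [ 495.4 -207.9   73. ]
p [ 499.6 -156.5   73. ]
p [ 495.7 -205.8   73. ]
p [ 503.6 -154.2   73. ]
p [ 604.1 -163.6   73. ]
p [ 596.1 -216.2   73. ]
warmer top [[455.0, -193.0, 3.7]]
warmer scene [[451.9, -192.6, -0.5]]
stand top [[437.0, 203.3, -0.8]]
stand scene []
bars_middle top [[443.7, 200.2, 56.3]]
bars_middle scene [[439.6, 203.7, 51.7], [561.3, 91.8, -2.8]]
plate_center top [[321.5, -103.7, 0.5], [355.3, -232.3, 0.2], [306.8, -357.1, -0.4]]
plate_center scene [[547.1, -187.3, 67.2], [325.7, -103.0, 4.6], [303.6, -351.3, -0.6]]
lens_center top []
lens_center scene [[521.4, 361.5, 225.6]]
magnifier_knob top [[566.3, 295.9, 258.1]]
magnifier_knob scene [[571.2, 289.1, 256.9]]
slide_box top [[565.2, 91.1, 0.1]]
slide_box scene [[561.6, 90.2, -0.0]]
```

```bash
cat > go.py <<'E'
import sys
from h import *
from scipy.spatial.transform import Rotation as R
def rel(x,y,z,yaw):
    o=env.observe(); r=R.from_quat(o["orientation"]); M=r.as_matrix()
    d=M.T@(np.array([x,y,z])-o["tcp_pos"])/10
    cur=np.degrees(np.arctan2(M[1,0],M[0,0])); roll=(cur-yaw+180)%360-180
    print("t",round(o["t"],2),"tcp",o["tcp_pos"].round(1),"yaw",round(cur,2),"F",o["ft_force"].round(2),"w",round(o["grip_width"],1),"q",o["joint_positions"].round(2))
    print("shift cm",d.round(2),"roll",round(roll,2))
if __name__=="__main__": rel(*map(float,sys.argv[1:5]))
E
python3 go.py 556 -188 120 -6
```

```text
t 2.3 tcp [ 137.7 -558.3  231.3] yaw 13.86 F [ 0.11 -0.22  0.5 ] w 85.4 q [-1.54  0.16  1.6   0.    1.39 -0.21]
shift cm [ 49.48 -25.93  11.13] roll 19.86
```

Emit:
move_arm([
  {"translation": [49.5,-25.9,11.1],"roll": 19.9,"gripper": 0},
  {"translation": [49.5,-25.9,11.1],"roll": 19.9,"gripper": 0},
  {"translation": [49.5,-25.9,11.1],"roll": 19.9,"gripper": 0},
  {"translation": [49.5,-25.9,11.1],"roll": 19.9,"gripper": 0},
  {"translation": [49.5,-25.9,11.1],"roll": 19.9,"gripper": 0},
  {"translation": [49.5,-25.9,11.1],"roll": 19.9,"gripper": 0},
  {"translation": [49.5,-25.9,11.1],"roll": 19.9,"gripper": 0},
  {"translation": [49.5,-25.9,11.1],"roll": 19.9,"gripper": 0},
  {"translation": [49.5,-25.9,11.1],"roll": 19.9,"gripper": 0},
  {"translation": [49.5,-25.9,11.1],"roll": 19.9,"gripper": 0},
  {"translation": [49.5,-25.9,11.1],"roll": 19.9,"gripper": 0},
  {"translation": [49.5,-25.9,11.1],"roll": 19.9,"gripper": 0},
], grip_force=30)

```text
t: 3.5
tcp_pos: [558.1, -184.8, 119.3]
orientation: [0.999, -0.051, -0.0, -0.001]
ft_force: [-0.5, -0.6, -0.3]
grip_width: 0.2
```

Emit:
move_arm([
  {"translation": [0,0,2],"roll": 0,"gripper": 0},
  {"translation": [0,0,3.5],"roll": 0,"gripper": 0},
  {"translation": [0,0,4.0],"roll": 0,"gripper": 0},
  {"translation": [0,0,4.2],"roll": 0,"gripper": 0},
  {"translation": [0,0,4.2],"roll": 0,"gripper": 0},
])

```text
t: 4.0
tcp_pos: [556.1, -188.9, 78.5]
orientation: [0.999, -0.053, 0.0, 0.0]
ft_force: [-0.2, -0.1, -0.2]
grip_width: -0.3
```

```bash
python3 go.py 556 -188 70 -6
```

```text
t 4.0 tcp [ 556.1 -188.9   78.5] yaw -6.11 F [-0.24 -0.05 -0.16] w -0.3 q [-0.53  0.35  1.69 -0.    1.1   1.14]
shift cm [-0.02 -0.09  0.85] roll -0.11
```

Emit:
move_arm([
  {"translation": [0,0,0.2],"roll": 0,"gripper": 0},
  {"translation": [0,0,0.4],"roll": 0,"gripper": 0},
  {"translation": [0,0,0.4],"roll": 0,"gripper": 0},
])

```text
t: 4.3
tcp_pos: [556.2, -188.4, 74.4]
orientation: [0.999, -0.053, 0.0, 0.0]
ft_force: [0.3, 0.8, -1.3]
grip_width: 0.1
```

Emit:
move_arm([
  {"translation": [0,0,0.2],"roll": 0,"gripper": 0},
  {"translation": [0,0,0.2],"roll": 0,"gripper": 0},
])

```text
t: 4.5
tcp_pos: [556.1, -188.2, 72.1]
orientation: [0.999, -0.053, -0.0, -0.0]
ft_force: [-0.1, -0.4, -0.1]
grip_width: 0.1
```

Emit:
move_arm([
  {"translation": [0,0,0.1],"roll": 0,"gripper": 0},
  {"translation": [0,0,0.1],"roll": 0,"gripper": 0},
])

```text
t: 4.7
tcp_pos: [556.2, -188.2, 71.2]
orientation: [0.999, -0.053, -0.0, -0.0]
ft_force: [0.4, 0.6, 0.6]
grip_width: -0.1
```

Emit:
move_arm([
  {"translation": [0,0,0.1],"roll": 0,"gripper": 0},
  {"translation": [0,0,0.1],"roll": 0,"gripper": 0},
])

```text
t: 4.9
tcp_pos: [556.2, -188.2, 70.1]
orientation: [0.999, -0.053, -0.0, -0.0]
ft_force: [0.3, 0.2, 1.0]
grip_width: 0.2
```

Emit:
move_arm([
  {"translation": [0,0,0.1],"roll": 0,"gripper": 0},
  {"translation": [0,0,0.1],"roll": 0,"gripper": 0},
])

```text
t: 5.1
tcp_pos: [556.6, -188.5, 69.9]
orientation: [0.999, -0.053, 0.0, 0.0]
ft_force: [-0.2, 1.1, 3.8]
grip_width: 0.1
```

Emit:
move_arm([
  {"translation": [0,0,0.05],"roll": 0,"gripper": 0},
  {"translation": [0,0,0.05],"roll": 0,"gripper": 0},
])

```text
t: 5.3
tcp_pos: [556.8, -188.6, 69.9]
orientation: [0.999, -0.053, 0.001, 0.0]
ft_force: [-1.8, 1.8, 7.7]
grip_width: 0.0
```

Emit:
move_arm([
  {"translation": [-0.3,0,0],"roll": 0,"gripper": 0},
  {"translation": [-0.8,0,0],"roll": 0,"gripper": 0},
  {"translation": [-1.3,0,0],"roll": 0,"gripper": 0},
  {"translation": [-1.8,0,0],"roll": 0,"gripper": 0},
  {"translation": [-2.3,0,0],"roll": 0,"gripper": 0},
  {"translation": [-2.8,0,0],"roll": 0,"gripper": 0},
  {"translation": [-3.0,0,0],"roll": 0,"gripper": 0},
  {"translation": [-3.0,0,0],"roll": 0,"gripper": 0},
])

```text
t: 6.1
tcp_pos: [526.9, -185.7, 69.9]
orientation: [0.999, -0.053, 0.001, 0.001]
ft_force: [0.4, 0.5, 7.6]
grip_width: -0.3
```

Run:
```python
from h import *
t=cams.get_image("top"); crop(t,270,150,410,310,4,"pics/topc2.png")
s=cams.get_image("scene"); crop(s,140,160,310,280,4,"pics/scenec2.png")
```

```text
(no output)
```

View pics/scenec2.png

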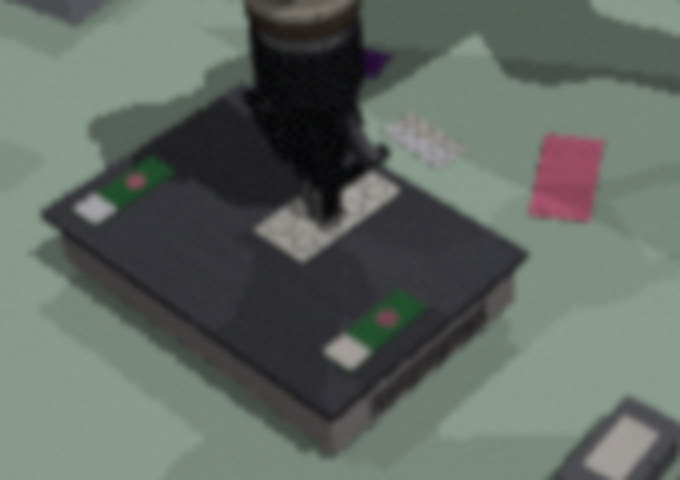

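View pics/topc2.png

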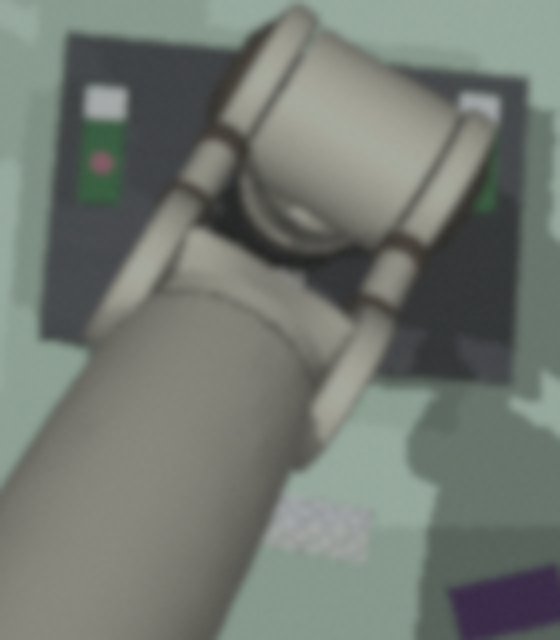

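The plate follows the fingertip: its far corner in the scene crop went from (273,287) to (305,262). I'll keep dragging.

Emit:
move_arm([
  {"translation": [-0.3,0,0],"roll": 0,"gripper": 0},
  {"translation": [-0.8,0,0],"roll": 0,"gripper": 0},
  {"translation": [-1.4,0,0],"roll": 0,"gripper": 0},
  {"translation": [-2.0,0,0],"roll": 0,"gripper": 0},
  {"translation": [-2.6,0,0],"roll": 0,"gripper": 0},
  {"translation": [-3.2,0,0],"roll": 0,"gripper": 0},
  {"translation": [-3.8,0,0],"roll": 0,"gripper": 0},
  {"translation": [-4.3,0,0],"roll": 0,"gripper": 0},
  {"translation": [-4.4,0,0],"roll": 0,"gripper": 0},
  {"translation": [-4.4,0,0],"roll": 0,"gripper": 0},
  {"translation": [-4.4,0,0],"roll": 0,"gripper": 0},
])

```text
t: 7.3
tcp_pos: [483.3, -181.1, 69.9]
orientation: [0.999, -0.053, 0.001, 0.001]
ft_force: [0.0, -0.2, 6.7]
grip_width: 0.0
```

Run:
```python
from h import *
s=cams.get_image("scene"); crop(s,140,160,310,280,4,"pics/scenec3.png")
```

```text
(no output)
```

View pics/scenec3.png

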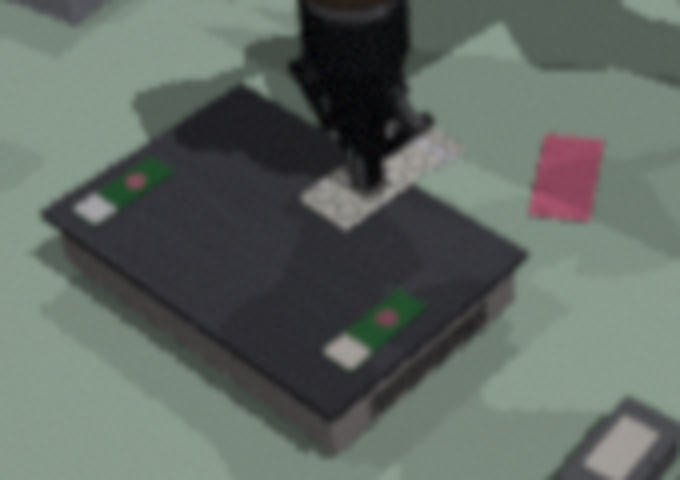

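Emit:
move_arm([
  {"translation": [0,0,-1],"roll": 0,"gripper": 0},
  {"translation": [0,0,-4],"roll": 0,"gripper": 0},
  {"translation": [0,0,-8],"roll": 0,"gripper": 0.9},
  {"translation": [-3,0,-10],"roll": 0,"gripper": 0.9},
  {"translation": [-3,0,-10],"roll": 0,"gripper": 0.9},
])

```text
t: 7.85
tcp_pos: [452.5, -177.8, 172.0]
orientation: [0.999, -0.053, 0.002, 0.001]
ft_force: [0.1, 0.1, 0.0]
grip_width: 42.8
```

```bash
python3 - <<'E'
from h import *
s=cams.get_image("scene"); crop(s,180,160,310,260,6,"pics/scenec4.png")
for a in ((347,231),(301,198)): print(back(s,(a[0]/4+140-.375,a[1]/4+160-.375),70).round(1))
for m in models.masks_of("scene","plate_center"): print(m["conf"],rect(s,m["pixels"],70))
t=cams.get_image("top"); crop(t,270,150,410,310,4,"pics/topc4.png")
E
python3 go.py 439 -176 110 -6
```

```text
[ 528.9 -159.1   70. ]
[ 520.8 -209.1   70. ]
0.65 ((476.5909423828125, -179.20460510253906), (52.17424011230469, 102.13880157470703), 82.4113540649414)
0.52 ((389.6106872558594, -60.2731819152832), (92.58360290527344, 45.838165283203125), 25.622129440307617)
0.49 ((368.411865234375, -288.3603515625), (44.12681198120117, 71.7765884399414), 9.939043998718262)
t 8.0 tcp [ 452.4 -176.9  168. ] yaw -6.06 F [ 0.7   0.49 -0.87] w 65.0 q [-0.62 -0.02  1.91  0.    1.25  1.05]
shift cm [-1.34  0.05  5.8 ] roll -0.06
```

View pics/scenec4.png

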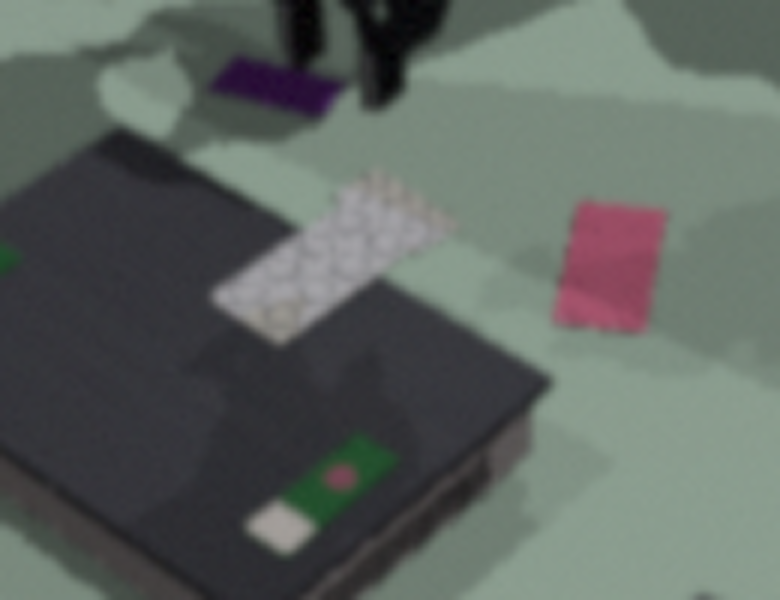

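View pics/topc4.png

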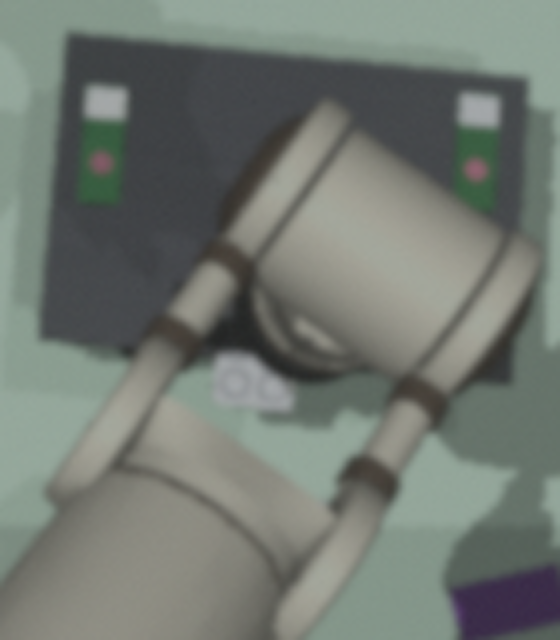

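```bash
python3 - <<'E'
from h import *
t=cams.get_image("top")
f=lambda u,v,z:back(t,(u/4+270-.375,v/4+150-.375),z).round(1)
print("end",f(217,400,70),f(293,408,70)); print("edge",f(40,338,67),f(510,383,67),f(200,355,67))
E
python3 go.py 436 -176 100 -7
```

```text
end [ 430.8 -153.9   70. ] [ 426.  -201.3   70. ]
edge [469.6 -43.8  67. ] [ 442.4 -338.7   67. ] [ 459.3 -144.    67. ]
t 8.05 tcp [ 452.4 -176.8  167.6] yaw -6.05 F [-0.3  -0.07 -0.26] w 72.5 q [-0.62 -0.01  1.91  0.    1.25  1.05]
shift cm [-1.62  0.1   6.76] roll 0.95
```

Emit:
move_arm([
  {"translation": [-1.3,0.2,2],"roll": 1,"gripper": 0.95},
  {"translation": [-1.3,0.2,5],"roll": 1,"gripper": 0.95},
  {"translation": [-1.3,0.2,5.3],"roll": 1,"gripper": 0.95},
  {"translation": [-1.3,0.2,5.3],"roll": 1,"gripper": 0.95},
  {"translation": [-1.3,0.2,5.3],"roll": 1,"gripper": 0.95},
])

```text
t: 8.55
tcp_pos: [440.4, -178.3, 116.6]
orientation: [0.998, -0.061, 0.0, 0.0]
ft_force: [-0.1, -0.1, 0.8]
grip_width: 81.0
```

```bash
python3 - <<'E'
from h import *
s=cams.get_image("scene"); crop(s,180,160,310,260,6,"pics/scenec5.png")
E
python3 go.py 439 -177 46 -7
```

```text
t 8.6 tcp [ 440.7 -178.5  117. ] yaw -7.03 F [ 0.07 -0.54  0.64] w 81.2 q [-0.64  0.02  1.98  0.    1.14  1.05]
shift cm [-0.2  -0.13  7.1 ] roll -0.03
```

View pics/scenec5.png

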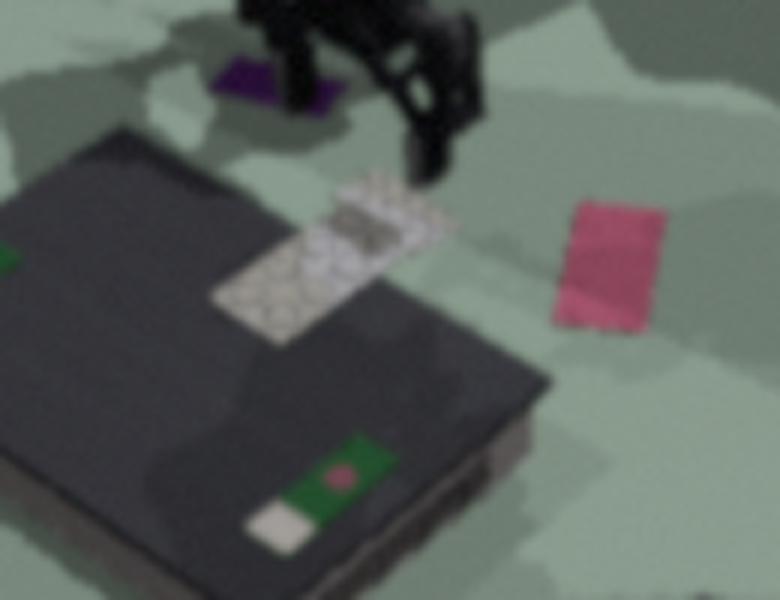

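Emit:
move_arm([
  {"translation": [-0.2,-0.1,2],"roll": 0,"gripper": 0.95},
  {"translation": [-0.2,-0.1,3.5],"roll": 0,"gripper": 0.95},
  {"translation": [-0.2,-0.1,4.5],"roll": 0,"gripper": 0.95},
  {"translation": [-0.2,-0.1,5.3],"roll": 0,"gripper": 0.95},
  {"translation": [-0.2,-0.1,6.1],"roll": 0,"gripper": 0.95},
  {"translation": [-0.2,-0.1,6.5],"roll": 0,"gripper": 0.95},
  {"translation": [-0.2,-0.1,7.1],"roll": 0,"gripper": 0.95},
  {"translation": [-0.2,-0.1,7.1],"roll": 0,"gripper": 0.95},
])

```text
t: 9.4
tcp_pos: [437.5, -176.5, 44.2]
orientation: [0.998, -0.061, -0.0, -0.0]
ft_force: [0.5, 0.8, 0.2]
grip_width: 81.1
```

```bash
python3 - <<'E'
from h import *
s=cams.get_image("scene"); crop(s,180,160,310,260,6,"pics/scenec6.png")
E
python3 go.py 439 -177 46 -7
```

```text
t 9.45 tcp [ 437.7 -176.6   44.6] yaw -7.05 F [-0.02 -0.    0.8 ] w 81.2 q [-0.64  0.14  2.03  0.    0.98  1.05]
shift cm [ 0.13  0.02 -0.14] roll -0.05
```

View pics/scenec6.png

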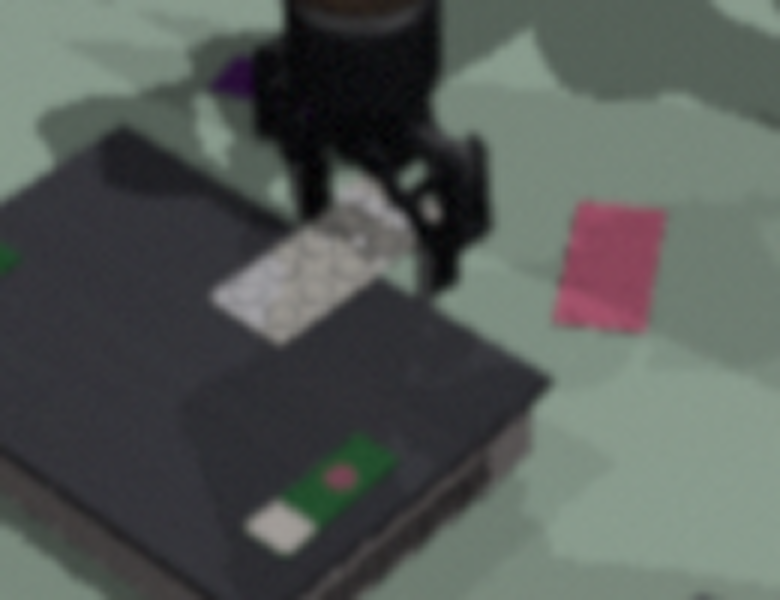

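Emit:
move_arm([
  {"translation": [0.1,0,-0.1],"roll": 0,"gripper": 0.7},
  {"translation": [0.1,0,-0.1],"roll": 0,"gripper": 0.63},
  {"translation": [0.1,0,-0.1],"roll": 0,"gripper": 0.4},
  {"translation": [0.1,0,-0.1],"roll": 0,"gripper": 0.4},
  {"translation": [0.1,0,-0.1],"roll": 0,"gripper": 0.4},
  {"translation": [0.1,0,-0.1],"roll": 0,"gripper": 0.4},
  {"translation": [0.1,0,-0.1],"roll": 0,"gripper": 0.4},
  {"translation": [0.1,0,-0.1],"roll": 0,"gripper": 0.4},
], grip_force=35)

```text
t: 10.25
tcp_pos: [439.3, -177.1, 46.3]
orientation: [0.998, -0.061, 0.001, 0.0]
ft_force: [-0.3, 0.6, 6.5]
grip_width: 48.5
```

```bash
python3 - <<'E'
from h import *
s=cams.get_image("scene"); crop(s,180,160,310,260,6,"pics/scenec7.png")
E
python3 go.py 439 -177 46 -7
```

```text
t 10.3 tcp [ 439.3 -177.1   46.2] yaw -7.05 F [-0.33  0.66  5.94] w 48.8 q [-0.64  0.14  2.02  0.    0.98  1.05]
shift cm [-0.03 -0.01  0.02] roll -0.05
```

View pics/scenec7.png

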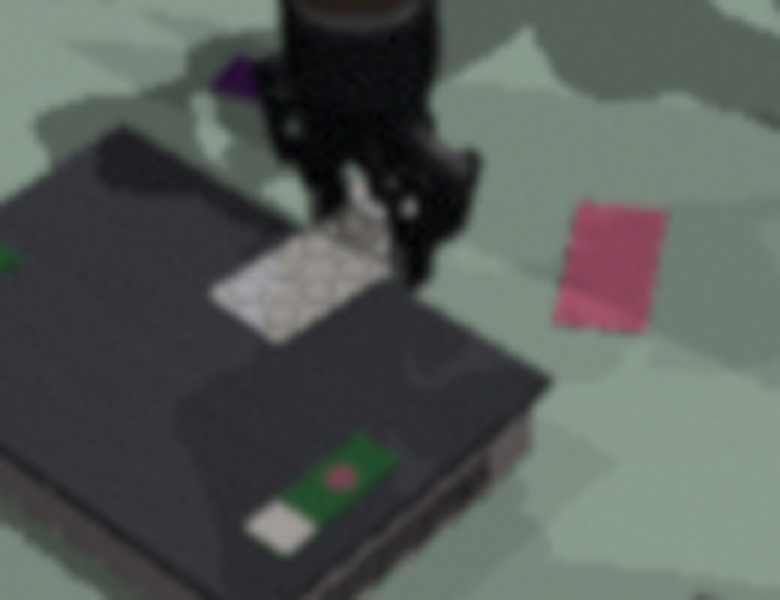

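Emit:
move_arm([
  {"translation": [0,0,-0.2],"roll": 0,"gripper": 0.4},
  {"translation": [0,0,-0.6],"roll": 0,"gripper": 0.4},
  {"translation": [0,0,-1.2],"roll": 0,"gripper": 0.4},
  {"translation": [0,0,-2.2],"roll": 0,"gripper": 0.4},
  {"translation": [0,0,-3.4],"roll": 0,"gripper": 0.4},
  {"translation": [0,0,-4.6],"roll": 0,"gripper": 0.4},
  {"translation": [0,0,-5.6],"roll": 0,"gripper": 0.4},
  {"translation": [0,0,-6],"roll": 0,"gripper": 0.4},
  {"translation": [0,0,-6],"roll": 0,"gripper": 0.4},
])

```text
t: 11.2
tcp_pos: [439.3, -177.1, 106.7]
orientation: [0.998, -0.061, 0.001, 0.0]
ft_force: [0.2, -0.7, 0.2]
grip_width: 48.5
```

```bash
python3 - <<'E'
from h import *
s=cams.get_image("scene"); crop(s,180,130,310,230,6,"pics/scenec8.png")
E
python3 go.py 405 200 106 0.4
```

```text
t 11.25 tcp [ 438.9 -176.9  106. ] yaw -7.05 F [-0.27  0.44  0.18] w 48.9 q [-0.64  0.03  1.99  0.    1.11  1.05]
shift cm [-7.990e+00 -3.699e+01 -1.000e-02] roll -7.45
```

View pics/scenec8.png

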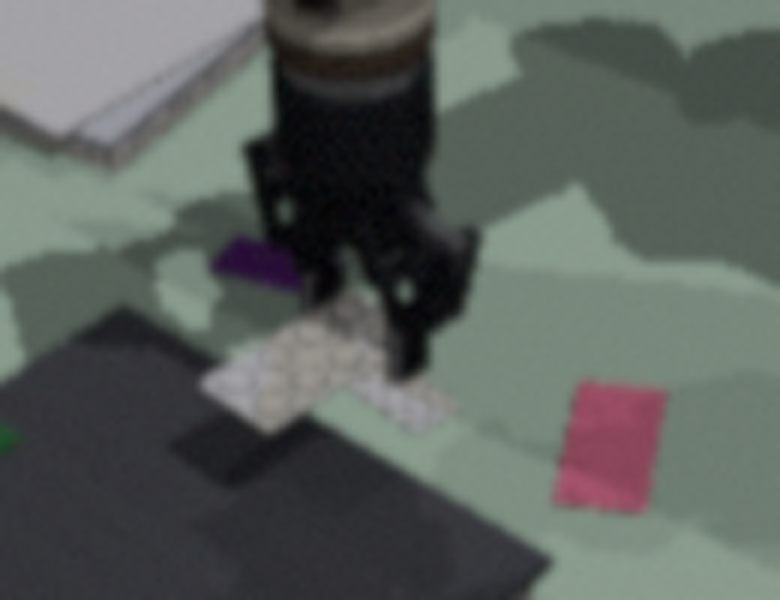

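Emit:
move_arm([
  {"translation": [-0.3,-1.5,0],"roll": -0.5,"gripper": 0.4},
  {"translation": [-0.8,-4,0],"roll": -1,"gripper": 0.4},
  {"translation": [-1.5,-7,0],"roll": -1.5,"gripper": 0.4},
  {"translation": [-2.2,-10,0],"roll": -2,"gripper": 0.4},
  {"translation": [-2.8,-13,0],"roll": -2.6,"gripper": 0.4},
  {"translation": [-3.5,-16,0],"roll": -3.2,"gripper": 0.4},
  {"translation": [-4.1,-19,0],"roll": -3.8,"gripper": 0.4},
  {"translation": [-4.8,-22,0],"roll": -4.5,"gripper": 0.4},
  {"translation": [-5.4,-25,0],"roll": -5.1,"gripper": 0.4},
  {"translation": [-6.1,-28,0],"roll": -5.7,"gripper": 0.4},
  {"translation": [-6.6,-30.5,0],"roll": -6.2,"gripper": 0.4},
  {"translation": [-6.8,-31.5,0],"roll": -6.4,"gripper": 0.4},
])

```text
t: 12.45
tcp_pos: [408.3, 146.5, 105.0]
orientation: [1.0, -0.004, -0.001, -0.0]
ft_force: [0.0, 0.2, -1.0]
grip_width: 48.5
```

```bash
python3 go.py 404 200 106 0.4
```

```text
t 12.45 tcp [408.3 146.5 105. ] yaw -0.46 F [ 0.03  0.22 -0.97] w 48.5 q [ 0.06 -0.07  2.1   0.    1.11  1.64]
shift cm [-0.47 -5.35 -0.09] roll -0.86
```

Emit:
move_arm([
  {"translation": [-0.1,-1.2,0],"roll": -0.3,"gripper": 0.4},
  {"translation": [-0.4,-3.0,0],"roll": -0.6,"gripper": 0.4},
  {"translation": [-0.6,-4.6,0],"roll": -1,"gripper": 0.4},
  {"translation": [-0.7,-5.4,0],"roll": -1,"gripper": 0.4},
  {"translation": [-0.7,-5.6,0],"roll": -1,"gripper": 0.4},
  {"translation": [-0.7,-5.6,0],"roll": -1,"gripper": 0.4},
  {"translation": [-0.7,-5.6,0],"roll": -1,"gripper": 0.4},
])

```text
t: 13.15
tcp_pos: [403.7, 199.7, 105.7]
orientation: [1.0, 0.003, -0.0, 0.0]
ft_force: [0.2, 0.6, -0.5]
grip_width: 48.6
```

```bash
python3 go.py 404 200 60 0.4
python3 - <<'E'
from h import *
s=cams.get_image("scene"); crop(s,260,180,460,340,4,"pics/scenec9.png")
t=cams.get_image("top"); crop(t,130,150,250,300,4,"pics/topc9.png")
for c,r in (("top",t),("scene",s)):
  for m in models.masks_of(c,"plate_center")[:3]: print(c,m["conf"],rect(r,m["pixels"],128))
E
```

```text
t 13.15 tcp [403.7 199.7 105.7] yaw 0.31 F [ 0.2   0.64 -0.47] w 48.6 q [ 0.19 -0.03  2.06 -0.    1.11  1.76]
shift cm [ 0.03 -0.03  4.57] roll -0.09
top 0.84 ((352.207275390625, -205.07711791992188), (61.899681091308594, 31.329757690429688), 78.88678741455078)
top 0.84 ((323.779296875, -93.2647705078125), (89.16779327392578, 45.33066940307617), 24.713727951049805)
top 0.75 ((306.501220703125, -318.912841796875), (34.540130615234375, 67.37626647949219), 13.651700973510742)
scene 0.97 ((441.5367126464844, 202.8994598388672), (50.870975494384766, 102.30986022949219), 88.64170837402344)
scene 0.65 ((444.5111999511719, -26.17584991455078), (93.89588165283203, 47.70051574707031), 26.012584686279297)
scene 0.59 ((429.2018127441406, -238.31967163085938), (36.54010009765625, 63.937278747558594), 7.6177191734313965)
```

View pics/scenec9.png

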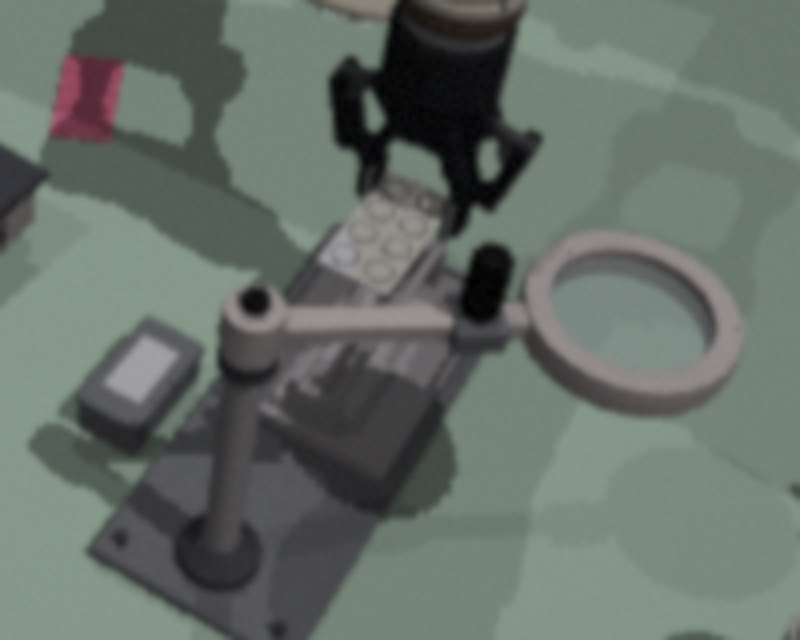

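View pics/topc9.png

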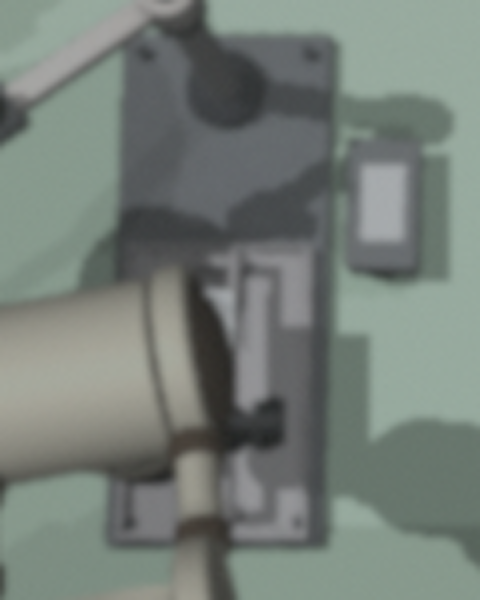

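Emit:
move_arm([
  {"translation": [0,0,0.6],"roll": 0,"gripper": 0.4},
  {"translation": [0,0,1.8],"roll": 0,"gripper": 0.4},
  {"translation": [0,0,3.0],"roll": 0,"gripper": 0.4},
  {"translation": [0,0,4.2],"roll": 0,"gripper": 0.4},
  {"translation": [0,0,5.3],"roll": 0,"gripper": 0.4},
  {"translation": [0,0,6.2],"roll": 0,"gripper": 0.4},
  {"translation": [0,0,6.6],"roll": 0,"gripper": 0.4},
  {"translation": [0,0,6.7],"roll": 0,"gripper": 0.4},
  {"translation": [0,0,6.7],"roll": 0,"gripper": 0.4},
])

```text
t: 14.25
tcp_pos: [403.8, 200.3, 38.9]
orientation: [1.0, 0.003, 0.0, -0.0]
ft_force: [-0.1, 0.9, -0.5]
grip_width: 48.0
```

Emit:
move_arm([
  {"translation": [0,0,0.1],"roll": 0,"gripper": 0.4},
  {"translation": [0,0,0.2],"roll": 0,"gripper": 0.4},
  {"translation": [0,0,0.3],"roll": 0,"gripper": 0.4},
  {"translation": [0,0,0.3],"roll": 0,"gripper": 0.4},
])

```text
t: 14.65
tcp_pos: [403.6, 200.2, 35.8]
orientation: [1.0, 0.003, -0.0, -0.0]
ft_force: [-0.4, -0.1, -0.6]
grip_width: 48.6
```

Emit:
move_arm([
  {"translation": [0,0,0.1],"roll": 0,"gripper": 0.4},
  {"translation": [0,0,0.1],"roll": 0,"gripper": 0.4},
])

```text
t: 14.85
tcp_pos: [403.5, 200.2, 34.7]
orientation: [1.0, 0.003, -0.0, -0.0]
ft_force: [-0.1, 0.1, 0.5]
grip_width: 48.3
```

Emit:
move_arm([
  {"translation": [0,0,0.1],"roll": 0,"gripper": 0.4},
  {"translation": [0,0,0.1],"roll": 0,"gripper": 0.4},
])

```text
t: 15.05
tcp_pos: [403.9, 200.3, 34.3]
orientation: [1.0, 0.003, 0.0, -0.0]
ft_force: [-1.0, 0.2, 3.2]
grip_width: 48.4
```

Emit:
move_arm([
  {"translation": [0,0,0.1],"roll": 0,"gripper": 0.4},
  {"translation": [0,0,0.1],"roll": 0,"gripper": 0.4},
])

```text
t: 15.25
tcp_pos: [404.4, 200.4, 34.1]
orientation: [1.0, 0.003, 0.0, -0.0]
ft_force: [-4.1, -0.7, 11.4]
grip_width: 48.5
```

```bash
python3 go.py 404 200 34 0.4
python3 - <<'E'
from h import *
s=cams.get_image("scene"); crop(s,290,200,410,310,6,"pics/scenec10.png")
E
```

```text
t 15.25 tcp [404.4 200.4  34.1] yaw 0.36 F [-4.12 -0.7  11.44] w 48.5 q [ 0.19  0.11  2.09 -0.    0.95  1.76]
shift cm [-0.04  0.04  0.01] roll -0.04
```

View pics/scenec10.png

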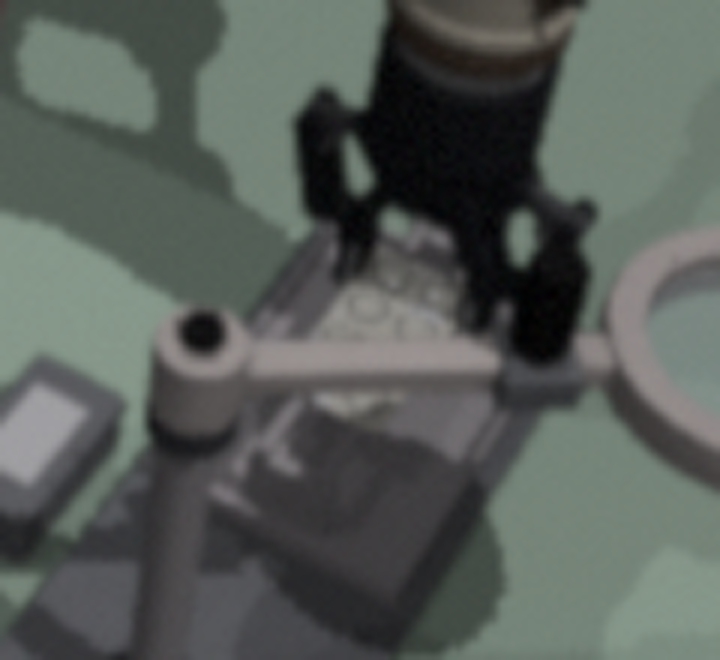

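Emit:
move_arm([
  {"translation": [0,0,-0.1],"roll": 0,"gripper": 0.4},
  {"translation": [0,0,-0.1],"roll": 0,"gripper": 0.65},
  {"translation": [0,0,-0.1],"roll": 0,"gripper": 0.75},
  {"translation": [0,0,-0.1],"roll": 0,"gripper": 0.9},
  {"translation": [0,0,-0.1],"roll": 0,"gripper": 0.9},
  {"translation": [0,0,-0.1],"roll": 0,"gripper": 0.9},
  {"translation": [0,0,-0.1],"roll": 0,"gripper": 0.9},
])

```text
t: 16.0
tcp_pos: [403.5, 200.2, 33.7]
orientation: [1.0, 0.003, -0.0, -0.0]
ft_force: [-0.6, 0.6, 0.7]
grip_width: 76.7
```

Emit:
move_arm([
  {"translation": [0,0,-1],"roll": 0,"gripper": 0.9},
  {"translation": [0,0,-3],"roll": 0,"gripper": 0.9},
  {"translation": [0,0,-6],"roll": 0,"gripper": 0.9},
  {"translation": [-4,0,-9],"roll": 0,"gripper": 0.9},
  {"translation": [-8,0,-12],"roll": 0,"gripper": 0},
  {"translation": [-8,0,-12],"roll": 0,"gripper": 0},
  {"translation": [-8,0,-12],"roll": 0,"gripper": 0},
])

```text
t: 16.7
tcp_pos: [324.3, 200.0, 155.4]
orientation: [1.0, 0.003, 0.002, -0.0]
ft_force: [-0.3, -0.1, -0.6]
grip_width: 33.8
```

```bash
python3 go.py 404 200 34 0.4
python3 - <<'E'
from h import *
s=cams.get_image("scene"); crop(s,260,200,420,330,5,"pics/scenec11.png")
t=cams.get_image("top"); crop(t,80,130,240,300,4,"pics/topc11.png")
for c,r in (("top",t),("scene",s)):
  for m in models.masks_of(c,"plate_center")[:4]: print(c,m["conf"],rect(r,m["pixels"],57))
  for n in ("magnifier_knob","lens_center","plate_center","bars_middle","stand"): print(n,[np.round(d["location"],1).tolist() for d in models.spot_point(c,n)][:4])
E
```

```text
t 16.7 tcp [324.3 200.  155.4] yaw 0.39 F [-0.28 -0.15 -0.64] w 33.8 q [ 0.23 -0.31  2.2  -0.    1.26  1.8 ]
shift cm [ 7.91  0.07 12.17] roll -0.01
top 0.91 ((355.3085632324219, -215.9183349609375), (63.32014846801758, 32.639347076416016), 83.0496826171875)
top 0.71 ((441.46246337890625, 200.63394165039062), (97.98535919189453, 49.84437561035156), 0.26931044459342957)
top 0.7 ((306.66864013671875, -336.4087219238281), (32.96723937988281, 66.19124603271484), 16.5479736328125)
top 0.67 ((325.5899658203125, -99.5290756225586), (96.45675659179688, 47.70462417602539), 26.395307540893555)
magnifier_knob [[567.5, 299.1, 258.7]]
lens_center [[519.6, 357.6, 223.6], [441.4, 202.8, 59.5]]
plate_center [[351.6, -230.1, -1.9], [324.0, -105.7, -0.2], [438.6, 203.0, 56.7]]
bars_middle [[442.0, 196.7, 55.3]]
stand [[438.4, 204.4, -0.6]]
scene 0.81 ((377.708251953125, -68.20907592773438), (94.53587341308594, 45.69850540161133), 25.568187713623047)
scene 0.69 ((421.6292724609375, 204.28367614746094), (66.91826629638672, 54.00381088256836), 1.7638190984725952)
scene 0.57 ((406.1846923828125, -182.849853515625), (62.406654357910156, 30.802799224853516), 79.93537902832031)
scene 0.41 ((359.8741760253906, -301.4530029296875), (40.90642547607422, 72.92168426513672), 10.492117881774902)
magnifier_knob [[590.9, -324.2, 63.4]]
lens_center [[524.7, 361.5, 223.2], [593.9, -325.8, 64.7]]
plate_center [[326.9, -107.3, 2.5], [306.5, -350.7, 0.2], [359.7, -227.0, 2.9]]
bars_middle [[441.0, 203.7, 51.8]]
stand [[438.7, 198.5, -0.2]]
```

View pics/scenec11.png

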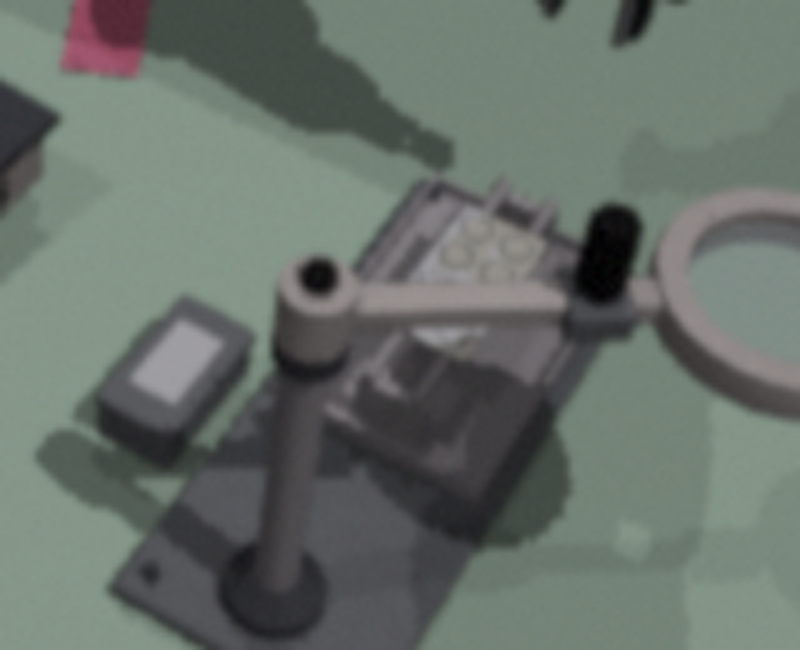

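View pics/topc11.png

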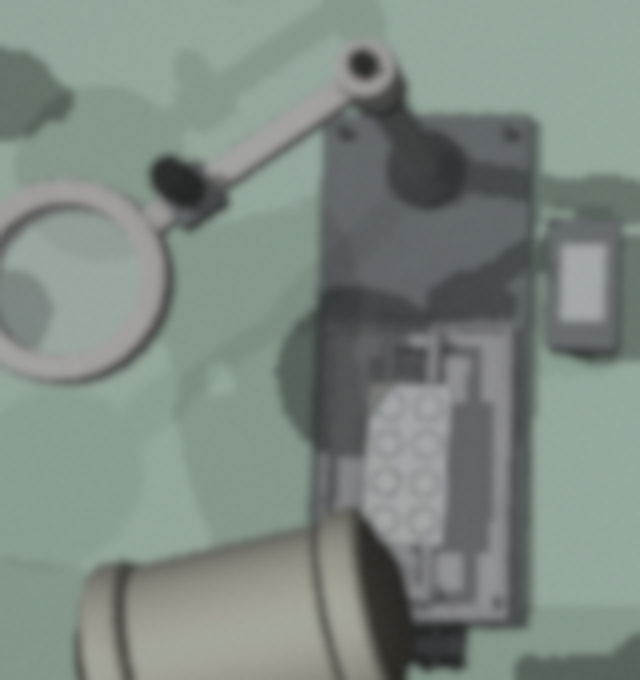

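The plate lies flat on the bars at about (441,201), with its rings visible at top crop (405,465). Next is the magnifier: I'll go over the top to the +y side of the knob with the fingers shut.

Emit:
move_arm([
  {"translation": [0,0,-5],"roll": 0,"gripper": 0},
  {"translation": [0,0,-10],"roll": 0,"gripper": 0},
  {"translation": [0,0,-15],"roll": 0,"gripper": 0},
  {"translation": [4,-2.5,-16],"roll": 0,"gripper": 0},
  {"translation": [8,-5,-16],"roll": 0,"gripper": 0},
  {"translation": [12,-7.5,-16],"roll": 0,"gripper": 0},
  {"translation": [16,-10,-16],"roll": 0,"gripper": 0},
  {"translation": [20,-12.5,-16],"roll": 0,"gripper": 0},
  {"translation": [24.6,-14.8,-16],"roll": 0,"gripper": 0},
  {"translation": [24.6,-14.8,-16],"roll": 0,"gripper": 0},
  {"translation": [24.6,-14.8,-16],"roll": 0,"gripper": 0},
  {"translation": [24.6,-14.8,-16],"roll": 0,"gripper": 0},
])

```text
t: 18.6
tcp_pos: [568.1, 349.0, 314.7]
orientation: [1.0, 0.003, 0.0, -0.0]
ft_force: [-0.3, -0.1, 0.3]
grip_width: 0.2
```

```bash
python3 go.py 569 345 251 0.4
```

```text
t 18.6 tcp [568.1 349.  314.7] yaw 0.36 F [-0.28 -0.06  0.27] w 0.2 q [ 0.37  0.36  1.19 -0.    1.59  1.93]
shift cm [0.08 0.41 6.37] roll -0.04
```

Emit:
move_arm([
  {"translation": [0.1,0,3],"roll": 0,"gripper": 0},
  {"translation": [0.1,0,5],"roll": 0,"gripper": 0},
  {"translation": [0.1,0,6.2],"roll": 0,"gripper": 0},
  {"translation": [0.1,0,6.2],"roll": 0,"gripper": 0},
  {"translation": [0.1,1,6.2],"roll": 0,"gripper": 0},
  {"translation": [0.1,2,6.2],"roll": 0,"gripper": 0},
  {"translation": [0.1,2.4,6.2],"roll": 0,"gripper": 0},
  {"translation": [0.1,2.4,6.2],"roll": 0,"gripper": 0},
])

```text
t: 19.4
tcp_pos: [570.4, 324.3, 252.8]
orientation: [1.0, 0.002, 0.001, -0.0]
ft_force: [-0.1, 1.5, -0.6]
grip_width: -0.1
```

```bash
python3 go.py 569 320 252 0.4
python3 - <<'E'
from h import *
s=cams.get_image("scene"); crop(s,260,180,460,330,4,"pics/scenec12.png")
E
```

```text
t 19.4 tcp [570.4 324.3 252.8] yaw 0.28 F [-0.08  1.49 -0.6 ] w -0.1 q [ 0.33  0.35  1.32 -0.    1.46  1.9 ]
shift cm [-0.14  0.43  0.08] roll -0.12
```

View pics/scenec12.png

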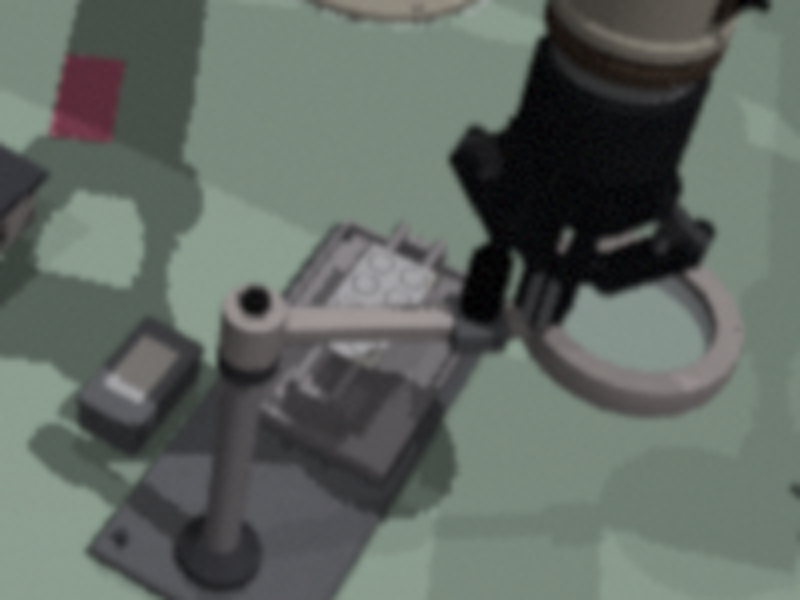

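Emit:
move_arm([
  {"translation": [0,0.4,0],"roll": 0,"gripper": 0},
  {"translation": [-0.3,0.8,0],"roll": 0,"gripper": 0},
  {"translation": [-0.7,1.2,0],"roll": 0,"gripper": 0},
  {"translation": [-1.1,1.6,0],"roll": 0,"gripper": 0},
  {"translation": [-1.5,2.0,0],"roll": 0,"gripper": 0},
  {"translation": [-1.9,2.4,0],"roll": 0,"gripper": 0},
  {"translation": [-2.3,2.9,0],"roll": 0,"gripper": 0},
  {"translation": [-2.6,3.3,0],"roll": 0,"gripper": 0},
  {"translation": [-3.0,3.8,0],"roll": 0,"gripper": 0},
  {"translation": [-3.3,4.3,0],"roll": 0,"gripper": 0},
  {"translation": [-3.3,4.3,0],"roll": 0,"gripper": 0},
])

```text
t: 20.55
tcp_pos: [535.1, 283.6, 251.7]
orientation: [1.0, 0.004, -0.001, -0.002]
ft_force: [-2.7, 6.6, 1.1]
grip_width: -0.0
```

```bash
python3 go.py 532 271 252 0.4
python3 - <<'E'
from h import *
s=cams.get_image("scene"); crop(s,260,180,460,330,4,"pics/scenec13.png")
t=cams.get_image("top"); crop(t,80,130,240,300,4,"pics/topc13.png")
for c in ("top","scene"):
  for n in ("magnifier_knob","lens_center"): print(n,[np.round(d["location"],1).tolist() for d in models.spot_point(c,n)][:2])
E
```

```text
t 20.55 tcp [535.1 283.6 251.7] yaw 0.43 F [-2.68  6.6   1.06] w -0.0 q [0.29 0.22 1.48 0.   1.44 1.85]
shift cm [-0.31  1.26 -0.03] roll 0.03
magnifier_knob []
lens_center [[462.2, 308.0, 224.0]]
magnifier_knob [[439.9, 201.4, 55.4]]
lens_center [[468.8, 299.5, 225.2], [439.4, 200.7, 0.4]]
```

View pics/scenec13.png

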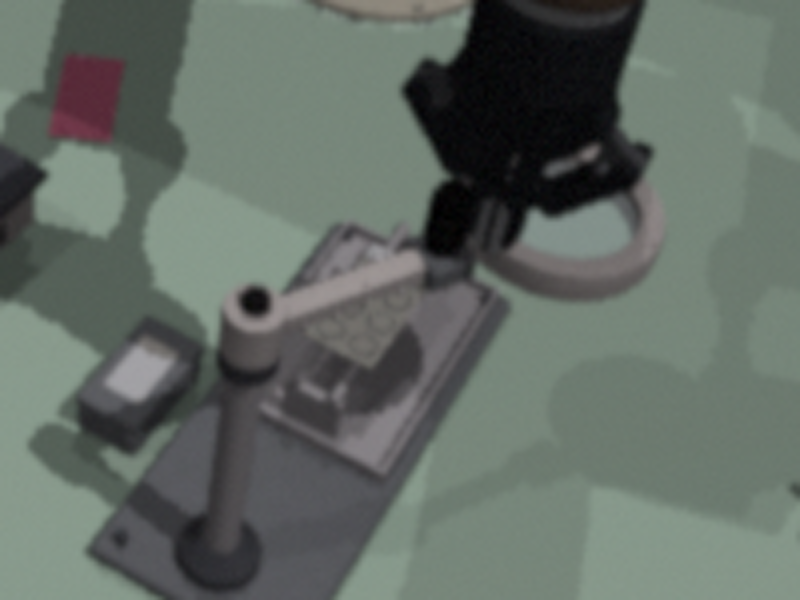

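Emit:
move_arm([
  {"translation": [-0.3,0.5,0],"roll": 0,"gripper": 0},
  {"translation": [-0.5,1.1,0],"roll": 0,"gripper": 0},
  {"translation": [-0.7,1.6,0],"roll": 0,"gripper": 0},
  {"translation": [-0.9,2.2,0],"roll": 0,"gripper": 0},
  {"translation": [-1.05,2.8,0],"roll": 0,"gripper": 0},
  {"translation": [-1.2,3.4,0],"roll": 0,"gripper": 0},
  {"translation": [-1.25,4.0,0],"roll": 0,"gripper": 0},
  {"translation": [-1.3,4.5,0],"roll": 0,"gripper": 0},
  {"translation": [-1.35,5.1,0],"roll": 0,"gripper": 0},
  {"translation": [-1.4,5.6,0],"roll": 0,"gripper": 0},
  {"translation": [-1.4,5.7,0],"roll": 0,"gripper": 0},
  {"translation": [-1.4,5.7,0],"roll": 0,"gripper": 0},
])

```text
t: 22.05
tcp_pos: [522.9, 225.2, 251.6]
orientation: [1.0, 0.003, -0.0, -0.0]
ft_force: [-2.0, 2.8, 0.3]
grip_width: 0.2
```

```bash
python3 go.py 523 224 252 0.4
python3 - <<'E'
from h import *
s=cams.get_image("scene"); crop(s,260,180,460,330,4,"pics/scenec14.png")
t=cams.get_image("top"); crop(t,80,130,240,300,4,"pics/topc14.png")
for c in ("top","scene"):
  for n in ("magnifier_knob","lens_center"): print(n,[np.round(d["location"],1).tolist() for d in models.spot_point(c,n)][:2])
E
```

```text
t 22.05 tcp [522.9 225.2 251.6] yaw 0.36 F [-1.98  2.79  0.26] w 0.2 q [0.19 0.13 1.59 0.   1.42 1.76]
shift cm [ 0.01  0.12 -0.04] roll -0.04
magnifier_knob [[520.8, 205.2, 258.5]]
lens_center [[434.0, 202.6, 221.8]]
magnifier_knob [[525.3, 195.7, 259.8]]
lens_center [[439.0, 203.9, 225.9]]
```

View pics/scenec14.png

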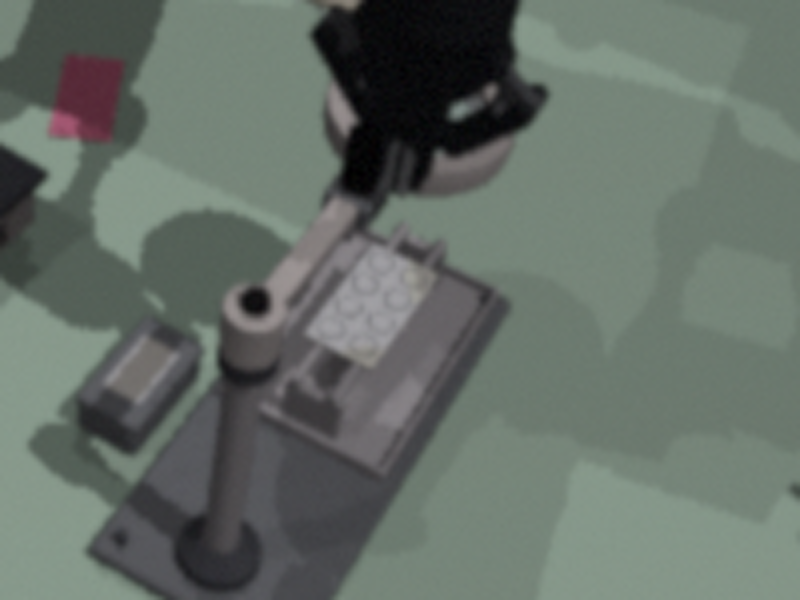

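Lens is at about (437,203), and the plate at (441,201). I'll back off in +y, rise and get clear.

Emit:
move_arm([
  {"translation": [0,-1.5,0],"roll": 0,"gripper": 0},
  {"translation": [0,-3.5,-1],"roll": 0,"gripper": 0},
  {"translation": [0,-5,-5],"roll": 0,"gripper": 0},
  {"translation": [0,-8,-9],"roll": 0,"gripper": 0},
  {"translation": [0,-12,-10],"roll": 0,"gripper": 0},
  {"translation": [0,-16,-10],"roll": 0,"gripper": 0},
  {"translation": [0,-20,-10],"roll": 0,"gripper": 0},
  {"translation": [0,-24,-10],"roll": 0,"gripper": 0},
  {"translation": [0,-25,-10],"roll": 0,"gripper": 0},
  {"translation": [0,-25,-10],"roll": 0,"gripper": 0},
  {"translation": [0,-25,-10],"roll": 0,"gripper": 0},
])

```text
t: 23.45
tcp_pos: [522.3, 474.3, 351.9]
orientation: [1.0, 0.003, 0.0, 0.0]
ft_force: [0.2, -0.4, -0.3]
grip_width: -0.2
```

Run:
```python
from h import *
s=cams.get_image("scene"); crop(s,140,130,440,330,2,"pics/scenec15.png")
t=cams.get_image("top"); crop(t,80,130,240,300,4,"pics/topc15.png")
for c,r in (("top",t),("scene",s)):
  for m in models.masks_of(c,"plate_center")[:4]: print(c,m["conf"],rect(r,m["pixels"],57))
  for n in ("magnifier_knob","lens_center","slide_a_center","slide_b_center","slide_box"): print(n,[np.round(d["location"],1).tolist() for d in models.spot_point(c,n)][:2])
o=env.observe();print(o["t"],o["tcp_pos"],o["ft_force"])
```

```text
top 0.86 ((306.4226989746094, -337.4865417480469), (37.27268600463867, 71.37073516845703), 13.133675575256348)
top 0.81 ((354.0971374511719, -217.3275604248047), (65.90438842773438, 33.086570739746094), 80.72210693359375)
top 0.71 ((325.5930480957031, -99.62860107421875), (94.18122100830078, 47.207061767578125), 25.755962371826172)
top 0.64 ((401.62420654296875, 191.55715942382812), (22.5368595123291, 44.76347732543945), 36.38651657104492)
magnifier_knob [[520.1, 201.8, 260.2]]
lens_center [[436.3, 201.0, 226.9]]
slide_a_center [[590.0, -88.0, 68.8], [522.9, 203.9, 257.3]]
slide_b_center [[589.6, -325.1, 69.8]]
slide_box [[559.6, 91.7, 1.7], [443.9, 202.2, 56.3]]
scene 0.81 ((441.71820068359375, 203.53196716308594), (52.7173957824707, 104.26420593261719), 88.62503814697266)
scene 0.74 ((376.532470703125, -67.07859802246094), (93.17609405517578, 45.11895751953125), 24.52918815612793)
scene 0.58 ((356.38287353515625, -299.15252685546875), (36.04851150512695, 67.16980743408203), 10.91629695892334)
scene 0.23 ((352.8680419921875, 168.02032470703125), (363.6204833984375, 140.31776428222656), 9.457836151123047)
magnifier_knob [[522.3, 196.7, 257.7]]
lens_center [[438.5, 201.6, 228.1]]
slide_a_center [[592.4, -87.8, 68.4]]
slide_b_center [[590.7, -327.2, 63.8]]
slide_box [[558.8, 90.7, 0.8], [591.8, -87.3, 67.3]]
24.15 [521.89591722 474.92562072 351.77968615] [-0.0561292   0.31652207  0.1010404 ]
```

View pics/scenec15.png

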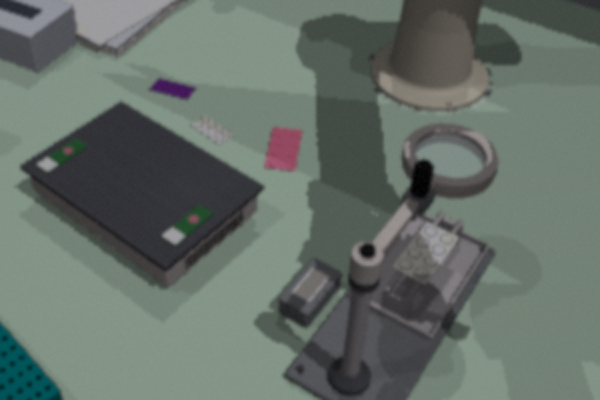

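View pics/topc15.png

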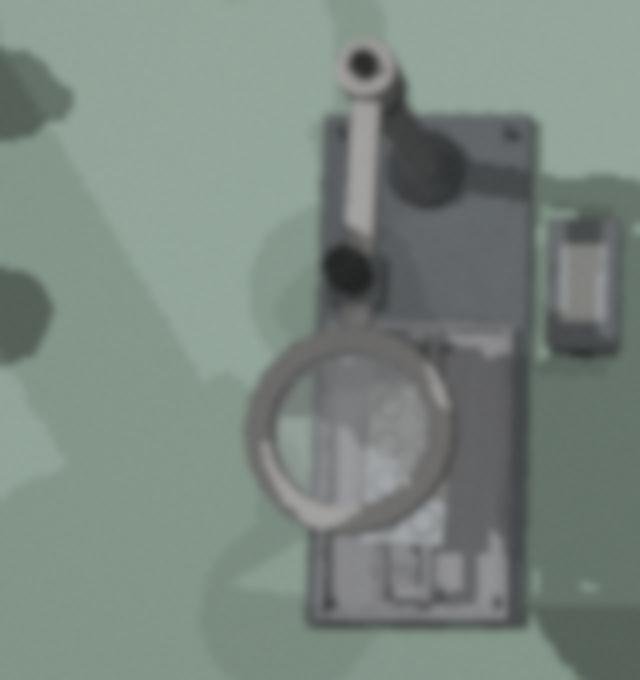

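```bash
python3 -c "
from cell import env
print(env.job_done()); print(env.observe()['t'])"
```

```text
the job is handed in; nothing more can be done
None
the job is handed in; nothing more can be done
```

The job is done and handed in at about 24 s of the 67 s. No verdict was reported.

- **Sliding:** I slid the white ringed plate over the warmer's front edge with the shut fingertips, pressing with about 7 N, until its end stuck out by about 30 mm.
- **Picking up and placing:** I gripped the overhanging end across its width and carried the plate to the stand. I lowered it until it touched the bars (a brief 11 N on the wrist) and let go.
- **Magnifier:** I pushed the knob round from about 0.9 rad to about 0, then backed the arm well clear of everything.

**Last checks:**
- **Plate:** it lies flat along the bars with its centre at about (441.5, 201–203) mm. The bars' middle is at about (441.5, 200.5) mm.
- **Lens:** its centre is at about (437, 201) mm, within about 5 mm of the plate's centre.
- **Slides and box:** the two slides are within about 4 mm of their starting places. The slide box is within about 5 mm. Both are about the detector's own accuracy.
- **Robot:** the fingers touch nothing, and the wrist force is about zero.

**Disagreements:** In the last top picture the lens covers the plate, so the network gave no usable plate outline there. The plate's final position comes from the scene camera and from the earlier top view taken before the swing. The two cameras differ by about 3 mm in y, well inside the 12 mm allowed.

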